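# Shut the flip lids along a curved vial rack with one fingertip stroke

### The job

Four flip-top vials stand open in the curved rack. Run the fingertips lightly along the curved row, starting at the end vial whose hinge looks to the outside of the row, and fold every lid shut in turn, one after the other to the far end. Only touch the lids: do not grip or lift anything, leave the rack standing where it is, and leave the bottle and tube beside it and the other things on the bench undisturbed.

Things in the scene. Friction and masses are not known exactly. Their poses are not given: they have to be found in the camera images.
- rack: Curved grey rack, loose (0.9 kg), any yaw, with 4 white vials fixed in one curved row. Origin on the bench under the row's middle, z up. Vial axes lie on a circle of radius 120 mm about (-105, 0) mm in its frame, at -41.55, -13.85, 13.85, 41.55 deg from its +x for vials 1 to 4 (57 mm apart); hollow side to -x. Base 10 mm high, 31 mm to either side of the row, 49 mm past the end vials.
- vial1 (a point): First vial of the row (31 mm across, rim 56 mm above the bench): the point at the centre of the TOP face of its lid when shut, 61 mm above the bench.
- lid1 (a joint): White disc lid 1 (32 mm, 4 mm thick). 0 shut, pi/2 upright (top at 98 mm), 1.9 leaning back; starts 1.2 to 1.75. Hinge lies across the row, 18 mm from the vial's axis, 57 mm high, on the side facing the vial-1 end; so a finger going from vial 1 to 4 folds it shut. Shut tab ends 22 mm past the axis. Stiff hinge (0.002 N m) holds it where left; within 0.3 rad of shut it drops shut.
- vial2 (a point): Second vial of the row (31 mm across, rim 56 mm above the bench): the point at the centre of the TOP face of its lid when shut, 61 mm above the bench.
- lid2 (a joint): White disc lid 2 (32 mm, 4 mm thick). 0 shut, pi/2 upright (top at 98 mm), 1.9 leaning back; starts 1.2 to 1.75. Hinge lies across the row, 18 mm from the vial's axis, 57 mm high, on the side facing the vial-1 end; so a finger going from vial 1 to 4 folds it shut. Shut tab ends 22 mm past the axis. Stiff hinge (0.002 N m) holds it where left; within 0.3 rad of shut it drops shut.
- vial3 (a point): Third vial of the row (31 mm across, rim 56 mm above the bench): the point at the centre of the TOP face of its lid when shut, 61 mm above the bench.
- lid3 (a joint): White disc lid 3 (32 mm, 4 mm thick). 0 shut, pi/2 upright (top at 98 mm), 1.9 leaning back; starts 1.2 to 1.75. Hinge lies across the row, 18 mm from the vial's axis, 57 mm high, on the side facing the vial-1 end; so a finger going from vial 1 to 4 folds it shut. Shut tab ends 22 mm past the axis. Stiff hinge (0.002 N m) holds it where left; within 0.3 rad of shut it drops shut.
- vial4 (a point): Fourth, last vial of the row (31 mm across, rim 56 mm above the bench): the point at the centre of the TOP face of its lid when shut, 61 mm above the bench.
- lid4 (a joint): White disc lid 4 (32 mm, 4 mm thick). 0 shut, pi/2 upright (top at 98 mm), 1.9 leaning back; starts 1.2 to 1.75. Hinge lies across the row, 18 mm from the vial's axis, 57 mm high, on the side facing the vial-1 end; so a finger going from vial 1 to 4 folds it shut. Shut tab ends 22 mm past the axis. Stiff hinge (0.002 N m) holds it where left; within 0.3 rad of shut it drops shut.
- small_bottle: White bottle, 25 mm across, 58 mm high, standing loose on the bench in the hollow of the curved rack, about 75 mm from the row. Origin under its base.
- tube: Capped tube, 34 mm across, 115 mm high, standing loose on the bench on the outer side of the curved rack, about 62 mm from the line of the row. Origin under its base.
- plate: Well plate 86 x 127 x 25 mm, lying loose on the bench to the left. Origin under its centre.
- marker: Marker pen 132 mm long, 17 mm thick, lying loose to the left. Origin under its centre.
- bench_timer: Small timer 60 x 58 x 16 mm, lying loose to the right. Origin under its centre.

How it is judged:
By the outcome, as a careful person would: the job done as asked, in the order asked, and still so for the second after the job is handed in, with the robot touching nothing.
It also fails if it takes over 43 s, if anything falls off the work surface, if the arm or the gripper's body presses on something with over 40 N, if the wrist force passes 120 N, or if a joint passes its speed limit or range.

### The arm

A 6-joint arm with a two-finger parallel gripper is mounted at the origin on a cart in front of the work surface, level with it; the furniture and walls round the work are solid. World frame = base frame: x ahead of the robot, y to its left, z up, the work surface at z = 0. Lengths are in m, angles in rad, forces in N, time in s.
With the tool pointing down it reaches from about 0.375 to 0.9 m from the base axis. Payload 3.1 kg.
Tool frame: the origin (TCP) lies at the very end of the fingers, on their centre line; the grasp point (between the pads) lies 19 mm behind it (arm.pinch_z is the distance from the TCP to the grasp point, in m); z points along the fingers, y is the line along which they close (so a half turn about z gives the same grasp; the last joint's range is limited). The gripper opens to 85 mm and grips with 20 to 120 N. Pads are 22 mm wide; open, the fingers measure 114 mm over their backs; the gripper's body (76 mm by 85 mm) begins 54 mm behind the grasp point. The pads swing forward as they close: fully open they stand 13 mm farther back than shut.
Start: joints at [-1.339, 0.527, 1.433, -0, 1.181, -0.178], TCP at [0.249, -0.573, 0.231] pointing down, gripper open.
Joint ranges: [-3.08, 3.08], [-0.75, 2.2], [0.22, 2.44], [-1.43, 4.57], [0, 2.65], [-2.85, 2.85]. Speed limits (rad/s): [2.79, 2.79, 3.14, 3.14, 3.14, 3.14].

### API

Orientations are given as a unit quaternion [x, y, z, w].
In Python, from workcell import state, get_image, calibration, order, arm gives the robot as it stands.
- The arm moves only by the tool arm_command, never from a script. Its argument "targets" is a list of rows, each a list of 5 numbers: the closure in counts, from 0 (fully open) to 255 (shut), then the shift along the tool's x, y, z normalised to -1 to 1, where 1 is 0.2 m, then the turn about the tool's z normalised to -1 to 1, where 1 is 30 degrees. In form: [[fingers, dx, dy, dz, roll], ...]. A call has 1 to 20 rows; each row is the pose to reach, as a shift and turn from the pose commanded when the call began, along the tool's axes at that moment; what a row does not reach only later rows make up. A row lasts 1/10 s, in which the tool goes at most 50 mm and 8.59 degrees, less where a joint would pass 70% of its speed; a pose out of reach is approached as far as the arm can. A call with a number of a shift or a turn outside -1 to 1 is refused whole. A call with a gripper value outside its range is refused whole. The fingers move at their own pace and stop on an object; "squeeze" is the grip in N (left out, the last holds). Time passes only in rows, so rows that repeat a pose let the fingers close. It gives the time, the measured TCP pose, the force, the opening and the grip force at its end, in the units of the state.
- state(): the state, without advancing time (a new reading comes with each control period).
- get_image(name): name is "scene" or "top" or "wrist"; returns the picture (400x640x3 uint8, red, green, blue); there is no depth.
- calibration(name): a dict with "camera_matrix" (3x3 intrinsics, pixels), "camera_from_world" (4x4, takes a point from world to camera coordinates). Camera axes: x right, y up, looking along -z (the intrinsics and any distortion apply to the point x, -y, -z); pixel columns grow to the right and rows downward; lengths in m; the calibration is good to about 2 mm. A picture is of the moment at which its call begins: read the wrist's pose just before it. calibration takes no time and is no camera call; for the wrist camera it gives the pose at the moment of the call.
- order.sign_off(): hands the job in; it is judged then, once.
The state is a dict: "t": time; "joint_positions": joint angles; "qvel": joint speeds; "effort": joint torques, N m; "position": TCP position; "orientation": TCP orientation; "contact_force": force on the tool from outside, world axes, zero at the start; "torque": the same for the moment, N m; "finger_gap": finger opening in m; "finger_force": force on a finger pad.
Only numpy, scipy, OpenCV 4.12 (cv2) and the standard library are available. Lean on these libraries where they do the work, as an engineer would, in place of code of your own. Each camera call takes 0.05 s, during which the arm holds its last target. There are 200 camera calls.

## Working session

There is one attempt and no reset: what is moved stays moved. The work goes in short steps, Python scripts to look and compute and a tool call to move; the robot and the scene stay as the last step left them, time stands still between calls to the robot, and variables do not carry over. Pictures are saved under pics/ and viewed, at most 10 in all, crops included, and the job is handed in when it is done.

Besides the shell and the picture viewer there is one more tool, called after "Emit:" as name([rows], argument=value, ...), one row to a line, values as JSON. arm_command: Moves the arm, as the interface text tells. Scaled input: -1 to 1 covers 0.2 m each way for a shift and 30 degrees each way for a turn. Its arguments: {"type":"object","properties":{"targets":{"type":"array"},"squeeze":{"type":"number"}},"required":["targets"]}

```bash
mkdir -p pics
python3 - <<'E'
from workcell import state,get_image,calibration
import cv2
s=state();print(s['t'],s['position'],s['orientation'],s['finger_gap'])
for n in('top','scene'):
    cv2.imwrite(f'pics/{n}0.png',get_image(n)[:,:,::-1])
    c=calibration(n);print(n,c)
E
```

```text
0.0 [ 0.24888661 -0.57254294  0.23033195] [ 9.79082132e-01  2.03462595e-01 -2.06812124e-05 -1.07240193e-03] 0.08550881012160949
top {'camera_matrix': array([[458.26671323,   0.        , 316.3801755 ],
       [  0.        , 458.26671323, 194.81639279],
       [  0.        ,   0.        ,   1.        ]]), 'camera_from_world': array([[ 1.17562499e-02, -9.99930743e-01,  5.48150065e-04,
        -1.85787844e-01],
       [ 9.96006782e-01,  1.17586302e-02,  8.84998553e-02,
        -4.93602124e-01],
       [-8.85001716e-02, -4.94465232e-04,  9.96076039e-01,
        -1.35261905e+00],
       [ 0.00000000e+00,  0.00000000e+00,  0.00000000e+00,
         1.00000000e+00]])}
scene {'camera_matrix': array([[442.17708872,   0.        , 313.98233444],
       [  0.        , 442.17708872, 202.34691124],
       [  0.        ,   0.        ,   1.        ]]), 'camera_from_world': array([[-0.88656939, -0.4625287 ,  0.00786917,  0.34378973],
       [ 0.31044292, -0.58226952,  0.75139031, -0.31717402],
       [-0.34295761,  0.66860258,  0.65981109, -0.96209947],
       [ 0.        ,  0.        ,  0.        ,  1.        ]])}
```

View pics/top0.png

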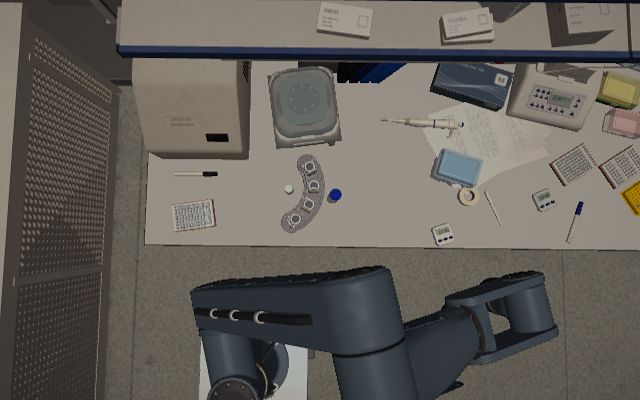

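View pics/scene0.png

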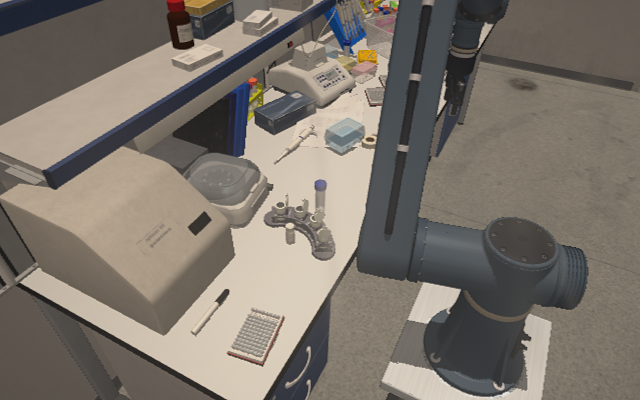

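Top view: the curved rack spans (307,157)–(293,230), with the hollow side and bottle (289,188) to the left and the blue-capped tube (335,195) to the right. In the scene view it is at about (300,225). I'll enlarge both.

Run:
```python
import cv2
a=cv2.imread('pics/top0.png')[145:241,265:355];cv2.imwrite('pics/topc.png',cv2.resize(a,None,fx=6,fy=6,interpolation=cv2.INTER_CUBIC))
a=cv2.imread('pics/scene0.png')[170:265,250:350];cv2.imwrite('pics/scenec.png',cv2.resize(a,None,fx=6,fy=6,interpolation=cv2.INTER_CUBIC))
```

```text
(no output)
```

View pics/topc.png

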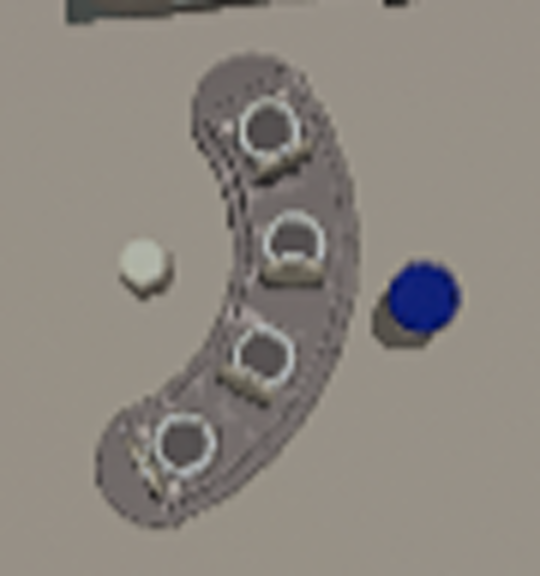

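View pics/scenec.png

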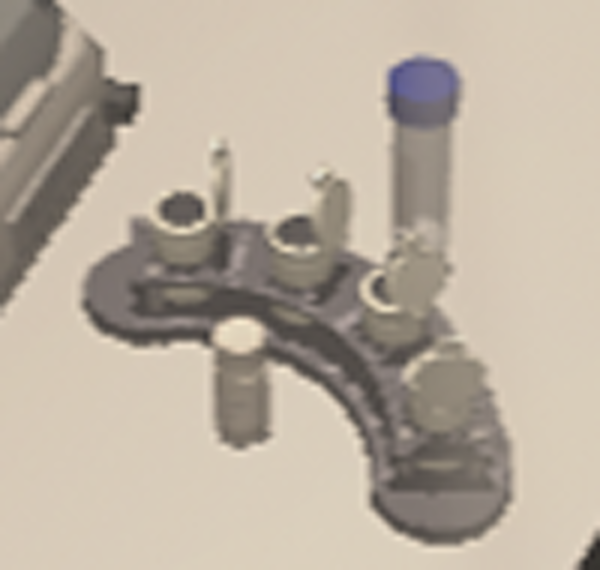

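Vial 1 is the near end at crop (184,443), with its hinge on the outer lower-left side. Vials 2–4 are at (263,356), (294,242) and (269,129). Next I fit the rack pose.

```bash
cat > h.py <<'E'
import numpy as np
from scipy.optimize import least_squares
from workcell import calibration,state
ANG=np.radians([-41.55,-13.85,13.85,41.55])
def on_row(p,a,r=.12):
    c,s=np.cos(p[2]),np.sin(p[2]);R=np.array([[c,-s],[s,c]])
    a=np.atleast_1d(a);return p[:2]+np.c_[-.105+r*np.cos(a),r*np.sin(a)]@R.T
def proj(c,P):
    q=P@c['camera_from_world'][:3,:3].T+c['camera_from_world'][:3,3]
    K=c['camera_matrix'];return np.c_[K[0,2]-K[0,0]*q[:,0]/q[:,2],K[1,2]+K[1,1]*q[:,1]/q[:,2]]
def back(c,uv,z):
    K=c['camera_matrix'];T=np.linalg.inv(c['camera_from_world']);uv=np.atleast_2d(uv)
    d=np.c_[(uv[:,0]-K[0,2])/K[0,0],-(uv[:,1]-K[1,2])/K[1,1],-np.ones(len(uv))]@T[:3,:3].T
    o=T[:3,3];return (o+d*((z-o[2])/d[:,2])[:,None])[:,:2]
def fit(pts):
    r=least_squares(lambda p:(on_row(p,ANG)-pts).ravel(),[.5,-.1,-1.4]);return r.x,on_row(r.x,ANG)-pts
E
cat > a.py <<'E'
from h import *
c=calibration('top');f=lambda l:np.array(l)/6-.42+[265,145]
pts=back(c,f([(184,443),(263,356),(294,242),(269,129)]),.056)
p,e=fit(pts);np.save('p.npy',p);print(p,np.degrees(p[2]),'res mm',(e*1e3).round(1).tolist())
print('vials',on_row(p,ANG).round(4).tolist())
print('bottle',back(c,f([(146,260)]),.058),'tube',back(c,f([(425,297)]),.115),'balance edge z.05',back(c,f([(230,10)]),.05))
# scene check
c=calibration('scene');P=np.c_[on_row(p,ANG),np.full(4,.056)];print((proj(c,P)-[250,170]+.42)*6)
E
python3 a.py
```

```text
[ 0.49652821 -0.15333837 -1.81999332] -104.27793614062145 res mm [[0.1, 0.3], [0.1, -0.4], [-0.2, -0.1], [0.1, 0.2]]
vials [[0.4231, -0.119], [0.4659, -0.1574], [0.5215, -0.1716], [0.5774, -0.1582]]
bottle [[ 0.51186868 -0.09942468]] tube [[ 0.4901831  -0.23319589]] balance edge z.05 [[ 0.63740026 -0.13833575]]
[[442.06639185 368.39547729]
 [395.39224528 283.14056661]
 [301.99324213 225.52544895]
 [182.42955688 204.59641064]]
```

Emit:
arm_command([
  [255,0.15,-0.17,0,0],
  [255,0.3,-0.35,0,0],
  [255,0.45,-0.52,0,0],
  [255,0.55,-0.68,0,0],
  [255,0.55,-0.68,0,0],
], squeeze=20)

```text
t: 0.6
position: [0.2955, -0.3981, 0.2305]
orientation: [0.979, 0.205, -0.0, -0.004]
contact_force: [0.5, 0.7, 0.2]
finger_gap: 0.0126
finger_force: 0.0
```

Emit:
arm_command([
  [255,0.15,-0.17,0,0],
  [255,0.3,-0.35,0,0],
  [255,0.45,-0.52,0,0],
  [255,0.55,-0.68,0,0],
  [255,0.55,-0.68,0,0],
])

```text
t: 1.1
position: [0.3416, -0.2314, 0.2308]
orientation: [0.979, 0.206, -0.001, -0.002]
contact_force: [0.4, 0.2, 0.4]
finger_gap: 0.0
finger_force: 0.0
```

Emit:
arm_command([
  [255,0.15,-0.17,0,0],
  [255,0.3,-0.35,0,0],
  [255,0.45,-0.52,0,0],
  [255,0.53,-0.66,0,0],
  [255,0.53,-0.66,0,0],
  [255,0.53,-0.66,0,0],
])

```text
t: 1.7
position: [0.3879, -0.0735, 0.2314]
orientation: [0.979, 0.204, 0.0, 0.001]
contact_force: [-0.4, -0.3, -0.8]
finger_gap: -0.0003
finger_force: 0.0
```

Run:
```python
from workcell import state,get_image,calibration
import cv2,numpy as np
from h import *
s=state();print(s['t'],s['position'],s['orientation'],s['finger_gap'],s['joint_positions'])
c=calibration('wrist');im=get_image('wrist')[:,:,::-1].copy()
p=np.load('p.npy')
for u,v in proj(c,np.c_[on_row(p,ANG),np.full(4,.056)]):
    print(u,v);cv2.circle(im,(int(round(u)),int(round(v))),2,(0,0,255),-1)
cv2.imwrite('pics/w1.png',im)
```

```text
1.7 [ 0.38789083 -0.0734829   0.23140304] [9.78921793e-01 2.04234154e-01 3.00056673e-04 6.65547369e-04] -0.00030116052172748784 [-4.71710882e-01  2.15980131e-01  1.97474157e+00 -8.12963124e-04
  9.49569213e-01  6.88195461e-01]
368.92007306042206 164.171812573275
416.30070886096473 143.24603289191685
452.5389659758069 100.92151105649789
469.1040200562861 43.3004941757236
```

View pics/w1.png

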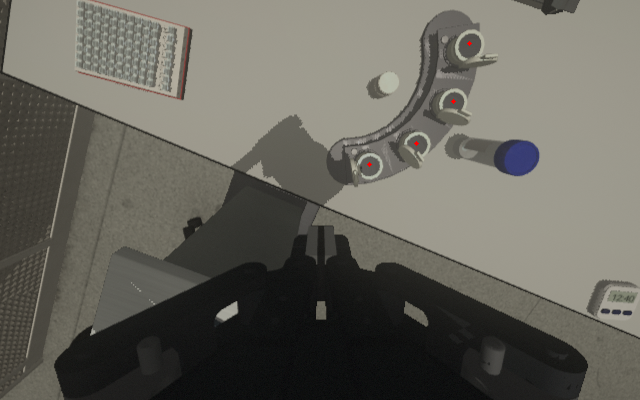

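The wrist view shows the projected rim centres (red dots) on all four vials, so the fit is good. Now I check the finger width against height and plan the sweep.

```bash
cat > plan.py <<'E'
from h import *
p=np.load('p.npy')
def path(d):
    """d mm along row from vial1 (straight tangent before vial1, arc after): xy, heading deg"""
    a=ANG[0]+max(d,0)/120
    h=p[2]+a+np.pi/2
    return on_row(p,a)[0]+min(d,0)*1e-3*np.array([np.cos(h),np.sin(h)]),np.degrees(h)
def rows(x,y,z,yaw,T,fingers=255):
    """T rows: x,y,z,yaw(tool x, deg)"""
    w=np.radians(yaw);X=np.array([np.cos(w),np.sin(w)]);Y=np.array([np.sin(w),-np.cos(w)])
    o=[]
    for t in T:
        d=np.array(t[:2])-[x,y]
        o.append([fingers]+[round(float(v),3) for v in (d@X/.2,d@Y/.2,(z-t[2])/.2,-(t[3]-yaw)/30)])
    return o
E
python3 - <<'E'
from plan import *
from scipy.spatial.transform import Rotation as R
s=state();c=calibration('wrist');M=R.from_quat(s['orientation']).as_matrix()
T=np.linalg.inv(c['camera_from_world']);print('cam in tool',M.T@(T[:3,3]-s['position']))
for h in (0,.02,.03,.04,.05,.06,.08):
    P=np.array([s['position']+M@[x,y,-h] for x,y in((.011,0),(.011,.03),(-.011,0))]);print(h,proj(c,P).round().tolist())
for d in (-60,0,58,116,174,182): print(d,path(d))
E
```

```text
cam in tool [ 6.40250824e-02 -8.09536770e-05 -1.42839355e-01]
0 [[321.0, 220.0], [376.0, 220.0], [321.0, 257.0]]
0.02 [[321.0, 235.0], [384.0, 235.0], [321.0, 276.0]]
0.03 [[321.0, 244.0], [389.0, 244.0], [321.0, 288.0]]
0.04 [[321.0, 255.0], [395.0, 255.0], [321.0, 302.0]]
0.05 [[321.0, 267.0], [402.0, 267.0], [321.0, 318.0]]
0.06 [[321.0, 282.0], [410.0, 283.0], [321.0, 337.0]]
0.08 [[321.0, 325.0], [433.0, 325.0], [321.0, 390.0]]
-60 (array([ 0.38944057, -0.06934207]), np.float64(-55.82793614062145))
0 (array([ 0.42314138, -0.11898334]), np.float64(-55.82793614062145))
58 (array([ 0.46583789, -0.15740244]), np.float64(-28.13497604263166))
116 (array([ 0.52149818, -0.17157817]), np.float64(-0.4420159446418658))
174 (array([ 0.57737055, -0.15826289]), np.float64(27.250944153347913))
182 (array([ 0.5843553 , -0.15436551]), np.float64(31.070662787553402))
```

Run:
```python
from plan import *
P=lambda d,z=.067:(*path(d)[0],z,path(d)[1]+90)
print('D',rows(.3879,-.0735,.2314,23.6,[P(-60,.19),P(-60,.15),P(-60,.1),P(-60)]))
print('A',rows(*P(-60),[P(d) for d in range(-54,61,6)]))
print('B',rows(*P(60),[P(d) for d in range(66,121,6)]))
```

```text
D [[255, 0.015, -0.016, 0.207, -0.352], [255, 0.015, -0.016, 0.407, -0.352], [255, 0.015, -0.016, 0.657, -0.352], [255, 0.015, -0.016, 0.822, -0.352]]
A [[255, -0.0, 0.03, 0.0, -0.0], [255, 0.0, 0.06, 0.0, -0.0], [255, 0.0, 0.09, 0.0, -0.0], [255, -0.0, 0.12, 0.0, -0.0], [255, 0.0, 0.15, 0.0, -0.0], [255, 0.0, 0.18, 0.0, -0.0], [255, 0.0, 0.21, 0.0, -0.0], [255, -0.0, 0.24, 0.0, -0.0], [255, 0.0, 0.27, 0.0, -0.0], [255, 0.0, 0.3, 0.0, -0.0], [255, 0.001, 0.33, 0.0, -0.095], [255, 0.003, 0.36, 0.0, -0.191], [255, 0.007, 0.39, 0.0, -0.286], [255, 0.012, 0.419, 0.0, -0.382], [255, 0.019, 0.448, 0.0, -0.477], [255, 0.027, 0.477, 0.0, -0.573], [255, 0.036, 0.506, 0.0, -0.668], [255, 0.047, 0.534, 0.0, -0.764], [255, 0.06, 0.561, 0.0, -0.859], [255, 0.073, 0.588, 0.0, -0.955]]
B [[255, 0.001, 0.03, 0.0, -0.095], [255, 0.003, 0.06, 0.0, -0.191], [255, 0.007, 0.09, 0.0, -0.286], [255, 0.012, 0.119, 0.0, -0.382], [255, 0.019, 0.148, 0.0, -0.477], [255, 0.027, 0.177, 0.0, -0.573], [255, 0.036, 0.206, 0.0, -0.668], [255, 0.047, 0.234, 0.0, -0.764], [255, 0.06, 0.261, 0.0, -0.859], [255, 0.073, 0.288, 0.0, -0.955]]
```

Emit:
arm_command([
  [255,0.015,-0.016,0.2,-0.25],
  [255,0.015,-0.016,0.4,-0.352],
  [255,0.015,-0.016,0.6,-0.352],
  [255,0.015,-0.016,0.75,-0.352],
  [255,0.015,-0.016,0.822,-0.352],
  [255,0.015,-0.016,0.822,-0.352],
  [255,0.015,-0.016,0.822,-0.352],
])

```text
t: 2.45
position: [0.389, -0.0701, 0.0668]
orientation: [0.957, 0.292, 0.0, 0.0]
contact_force: [-0.1, -0.3, 0.0]
finger_gap: -0.0003
finger_force: 0.0
```

Reached the pose. Starting the sweep.

Emit:
arm_command([
  [255,0,0.03,0,0],
  [255,0,0.06,0,0],
  [255,0,0.09,0,0],
  [255,0,0.12,0,0],
  [255,0,0.15,0,0],
  [255,0,0.18,0,0],
  [255,0,0.21,0,0],
  [255,0,0.24,0,0],
  [255,0,0.27,0,0],
  [255,0,0.3,0,0],
  [255,0.001,0.33,0,-0.095],
  [255,0.003,0.36,0,-0.19],
  [255,0.007,0.39,0,-0.285],
  [255,0.012,0.42,0,-0.38],
])

```text
t: 3.85
position: [0.4378, -0.1373, 0.0669]
orientation: [0.922, 0.387, -0.0, -0.0]
contact_force: [-0.2, 0.0, -0.4]
finger_gap: -0.0002
finger_force: 0.0
```

Run:
```python
from workcell import state,get_image
import cv2
s=state();print(s['t'],s['position'],s['orientation'],s['contact_force'])
a=get_image('scene')[:,:,::-1][150:265,240:380];cv2.imwrite('pics/s2.png',cv2.resize(a,None,fx=5,fy=5,interpolation=cv2.INTER_CUBIC))
```

```text
3.85 [ 0.43777184 -0.13731032  0.06685523] [ 9.22027395e-01  3.87124620e-01 -6.17659057e-05 -8.63029514e-05] [-0.23692856  0.00865223 -0.37874304]
```

View pics/s2.png

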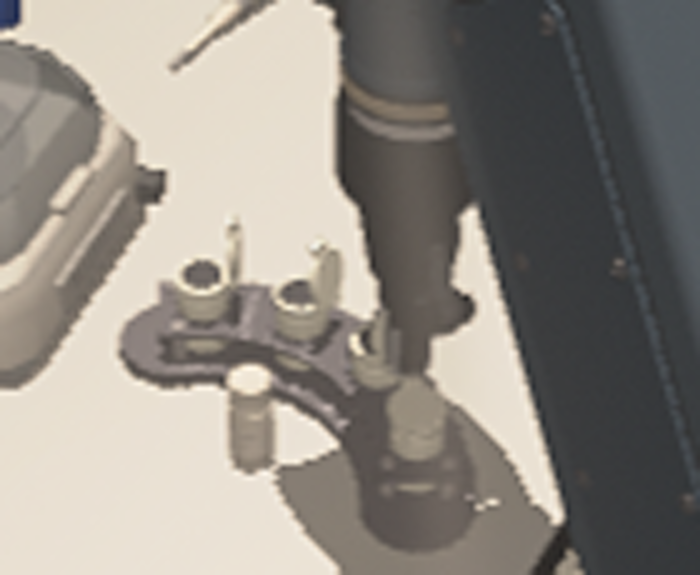

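The picture shows lid 1 lying flat as a disc at (415,400) and the finger about to meet lid 2 at (375,345). Lids 3 and 4 are still open. The path ahead is an arc, so the same rows repeat.

Emit:
arm_command([
  [255,0.001,0.03,0,-0.095],
  [255,0.003,0.06,0,-0.19],
  [255,0.007,0.09,0,-0.285],
  [255,0.012,0.12,0,-0.38],
  [255,0.019,0.148,0,-0.477],
  [255,0.027,0.177,0,-0.573],
  [255,0.036,0.206,0,-0.668],
  [255,0.047,0.234,0,-0.764],
  [255,0.06,0.261,0,-0.859],
  [255,0.073,0.288,0,-0.955],
])

```text
t: 4.9
position: [0.4889, -0.1669, 0.0668]
orientation: [0.798, 0.603, -0.0, -0.0]
contact_force: [0.4, 0.0, 0.4]
finger_gap: 0.0
finger_force: 0.0
```

Run:
```python
from plan import *
from scipy.spatial.transform import Rotation as R
s=state();M=R.from_quat(s['orientation']).as_matrix()
xy,h=path(84);print(s['position'],xy,h+90,np.degrees(np.arctan2(M[1,0],M[0,0])))
```

```text
[ 0.48885191 -0.16693454  0.06678056] [ 0.48990975 -0.1670929 ] 74.27910951853617 74.15702206560427
```

On track.

Emit:
arm_command([
  [255,0.001,0.03,0,-0.095],
  [255,0.003,0.06,0,-0.19],
  [255,0.007,0.09,0,-0.285],
  [255,0.012,0.12,0,-0.38],
  [255,0.019,0.148,0,-0.477],
  [255,0.027,0.177,0,-0.573],
  [255,0.036,0.206,0,-0.668],
  [255,0.047,0.234,0,-0.764],
  [255,0.06,0.261,0,-0.859],
  [255,0.073,0.288,0,-0.955],
])

```text
t: 5.9
position: [0.5481, -0.1685, 0.0667]
orientation: [0.624, 0.782, -0.0, -0.0]
contact_force: [0.7, -0.1, 0.1]
finger_gap: -0.0002
finger_force: 0.0
```

Emit:
arm_command([
  [255,0.001,0.03,0,-0.095],
  [255,0.003,0.06,0,-0.19],
  [255,0.007,0.09,0,-0.285],
  [255,0.012,0.12,0,-0.38],
  [255,0.019,0.148,0,-0.477],
  [255,0.027,0.177,0,-0.573],
  [255,0.027,0.177,0,-0.573],
  [255,0.027,0.177,0,-0.573],
])

```text
t: 6.7
position: [0.5812, -0.1555, 0.0667]
orientation: [0.501, 0.865, -0.0, -0.0]
contact_force: [-0.1, 0.6, 0.5]
finger_gap: -0.0001
finger_force: 0.0
```

Emit:
arm_command([
  [255,0,0,-0.1,0],
  [255,0,0,-0.3,0],
  [255,0,0,-0.5,0],
  [255,0,0,-0.7,0],
  [255,0.1,-0.15,-0.8,0],
  [255,0.2,-0.4,-0.8,0],
  [255,0.2,-0.65,-0.8,0],
  [255,0.2,-0.9,-0.8,0],
  [255,0.2,-0.9,-0.8,0],
  [255,0.2,-0.9,-0.8,0],
])

```text
t: 7.7
position: [0.4047, -0.2114, 0.2271]
orientation: [0.502, 0.865, 0.0, 0.0]
contact_force: [-0.1, 0.0, -0.1]
finger_gap: -0.0001
finger_force: 0.0
```

Run:
```python
from workcell import state,get_image
import cv2,numpy as np
s=state();print(s['t'],s['position'],s['contact_force'])
r=lambda a,f:cv2.resize(a,None,fx=f,fy=f,interpolation=cv2.INTER_CUBIC)
a=r(get_image('top')[145:241,265:345,::-1],5);b=r(get_image('scene')[170:266,270-20:330,::-1],5)
cv2.imwrite('pics/fin.png',np.hstack([a,b])[:,:800])
```

```text
7.7 [ 0.4046828  -0.21135587  0.22712938] [-0.08093008  0.03716237 -0.06557721]
```

View pics/fin.png

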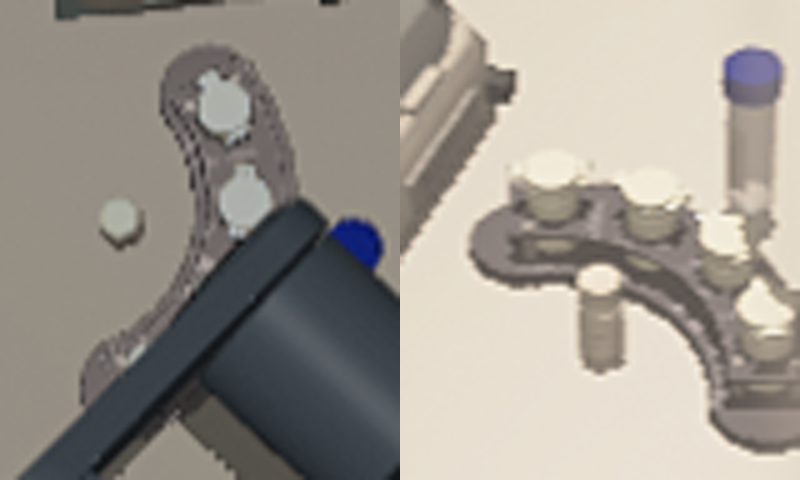

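All four lids look shut: white discs in both views, with the bottle, tube and rack unmoved. One close look at lids 1 and 2 before sign-off.

Run:
```python
from workcell import get_image
import cv2
a=get_image('scene')[205:255,295:345,::-1]
cv2.imwrite('pics/fin2.png',cv2.resize(a,None,fx=11,fy=11,interpolation=cv2.INTER_CUBIC))
```

```text
(no output)
```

View pics/fin2.png

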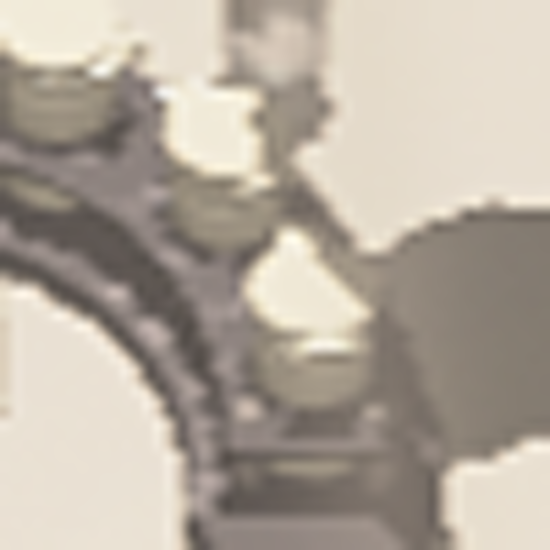

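Lids 1 (305,290) and 2 (215,130) lie flat on their vials; the angular outline is the arm's shadow across them.

```bash
python3 -c "
from workcell import order
print(order.sign_off())"
```

```text
the job is handed in; nothing more can be done
None
```

All four lids were folded shut in order from vial 1 to vial 4 and the job is handed in; in the final pictures every lid looks flat, and the rack, bottle and tube look unmoved.

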